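# Stand the arched plaque in the drying rack

## Robot

A 6-joint arm with a two-finger parallel gripper is mounted at the origin on the work surface. World frame = base frame: x ahead of the robot, y to its left, z up, the work surface at z = 0. Lengths are in m, angles in degrees, forces in N, time in s.
With the tool pointing down it reaches from about 0.275 to 0.725 m from the base axis. Payload 5.6 kg.
Tool frame: the origin (TCP) lies midway between the tips of the shut fingers; the grasp point (between the pads) lies 19 mm behind it; z points along the fingers, y is the line along which they close (so a half turn about z gives the same grasp; the last joint's range is limited). The gripper opens to 85 mm and grips with 20 to 120 N. Pads are 22 mm wide; open, the fingers measure 114 mm over their backs; the gripper's body (76 mm by 85 mm) begins 54 mm behind the grasp point. The pads swing forward as they close: fully open they stand 13 mm farther back than shut.
Start: joints at [-57.376, 14.616, 6.199, 0, -81.583, -16.306], TCP at [0.155, -0.528, 0.231] pointing down, gripper open.
Joint ranges: [-168.99, 168.99], [-69.2, 112.95], [-62.41, 85.93], [-164.36, 98.24], [-168.68, -3.75], [-174.98, 174.98]. Speed limits (degrees/s): [147.25, 147.25, 180, 180, 180, 180].

## Interface

Orientations are given as [roll, pitch, yaw] about the fixed x, y, z axes, in that order (R = Rz(yaw) Ry(pitch) Rx(roll)).
In Python, from bench import ctrl, viewer, nets gives the robot as it stands.
- The arm moves only by the tool step_arm, never from a script. Its argument "motion" is a list of rows, each an object of numbers: "grip": the opening, from 0 (shut) to 1 (fully open); "dx", "dy", "dz": the shift along the tool's x, y, z normalised to -1 to 1, where 1 is 300 mm; "spin": the turn about the tool's z normalised to -1 to 1, where 1 is pi/2 rad. A call has exactly 5 rows; each row shifts and turns the commanded pose from where the row before left it, along the tool's axes as they then stand; what a row does not reach is not made up. A row lasts 1/8 s, in which the tool goes at most 62.5 mm and 10.7 degrees, less where a joint would pass 70% of its speed; a pose out of reach is approached as far as the arm can. A call with a number of a shift or a turn outside -1 to 1 is refused whole. A call with a gripper value outside its range is refused whole. The fingers move at their own pace and stop on an object; "newtons" is the grip in N (left out, the last holds). Time passes only in rows, so rows that do not move let the fingers close, or fill a call up. It gives the time, the measured TCP pose, the force, the opening and the grip force at its end, in the units of the state.
- ctrl.get_obs(): the state, without advancing time (a new reading comes with each control period).
- viewer.get_image(name): name is "side" or "top" or "wrist"; returns (picture, depth): 400x640x3 uint8, blue, green, red; 400x640 float32, m along the optical axis (not along the pixel's ray), 0 where there is no reading.
- viewer.camera_model(name): a dict with "intrinsics" (3x3 intrinsics, pixels), "T" (4x4, takes a point from camera to world coordinates); the wrist camera has in their place "tool_from_camera" (4x4, takes a point from camera to tool coordinates, whose origin is the TCP and whose axes are the flange's). Camera axes: x right, y down, z forward; pixel columns grow to the right and rows downward; lengths in m; the calibration is good to about 2 mm. A picture is of the moment at which its call begins: read the wrist's pose just before it. camera_model takes no time and is no camera call.
- ctrl.finish_job(): hands the job in; it is judged then, once.
Trained networks look in the newest picture that a camera, given by its name, has taken for a name from the list of things; names that differ only in an ending like _2 or _b are one class to them, and where a whole thing is asked for, a point or a joint stands for the part that bears it (a point fixed in the world has none). Each returns a list of dicts, best first, with "conf" (0 to 1); they miss things now and then, are a little off and sometimes report something else, mostly with a low value. They report only what shows in the picture. A call takes as long as a camera call.
- nets.search_frame(name, camera): "point" ([x, y, z] in m, in the coordinates of the camera as it stood for that picture, good to about 4 mm: the middle of the surface that is visible of it).
- nets.cut_out(name, camera): "mask" (400x640 bool, what is visible of it).
The state is a dict: "time_s": time; "q": joint angles; "joint_vel": joint speeds; "tau": joint torques, N m; "ee_pos": TCP position; "tcp_rot": TCP orientation; "ft_force": force on the tool from outside, world axes, zero at the start; "torque": the same for the moment, N m; "width": finger opening in m; "finger_force": force on a finger pad.
Only numpy, scipy, OpenCV 4.12 (cv2) and the standard library are available. Lean on these libraries where they do the work, as an engineer would, in place of code of your own. Each camera call takes 0.05 s, during which the arm holds its last target. There are 200 camera calls.

## Task

Take the arched ceramic plaque that leans on the small wooden easel and stand it upright, arched end up, in the empty middle slot of the wooden drying rack, between the two square tiles. Lower it all the way to the bottom of the slot before letting go, and leave the two tiles, the white cup and the bottle standing where they are.

Things in the scene. Friction and masses are not known exactly. Their poses are not given: they have to be found in the camera images.
- plaque: arched plaque: flat white ceramic slab 110 mm wide, 140 high (straight sides to 85, then a half-round top), 12 thick, 0.36 kg. Origin: centre of its bottom edge, mid-thickness; z up to the arched top, y along the width, x through the thickness (+x: front, with a rose raised 4.5 mm, 40 to 86 mm up). It starts leaning on the easel, z 30 degrees from vertical, its top towards the easel's -x.
- easel: small wooden easel, fixed: base 120 x 100 mm, 12 thick; a sloping backrest 80 mm wide reaches 80 mm up the plaque's back, so the plaque's upper 60 mm are free on both faces. Origin: at table level under the plaque's bottom edge (which rests 32 mm above the table); z up, x horizontal, from the backrest to the side the plaque faces.
- rack: wooden drying rack, fixed: block 160 (x) by 235 (y) by 40 mm high with three slots cut from above at y = +75, 0, -75 mm, each 131 mm long (x), 17 wide (y), 30 deep, closed at the ends. The outer two hold square tiles that rise to 110 mm above the table; the middle one is empty. Origin: centre of the underside; z up.
- slot_floor (a point): centre of the floor of the rack's middle slot, 10 mm above the table and 30 mm below the slot's mouth; axes as the rack's (x along the slot, y across it).
- tile_a: the square tile standing in the rack's slot on its +y side: white ceramic, 100 x 100 x 12 mm. Origin: centre of its bottom edge; z up, x across its thickness. Leave it standing.
- tile_b: the same square tile in the rack's slot on its -y side. Leave it standing.
- cup: white plastic cup, 70 mm across, 85 mm high; origin under its centre. Leave it.
- bottle: clear capped bottle, 56 mm across, 130 mm high; origin under its centre. Leave it.

How it is judged (in metres and radians):
On the way:
1. the plaque, still held in the fingers, has been lowered upright into the middle slot to within 12 mm of its floor (x of plaque in the frame of slot_floor between -0.016 and 0.016 m and y of plaque in the frame of slot_floor between -0.009 and 0.009 m and angle between plaque's own z axis and vertical below 0.2 rad and z of plaque in the frame of slot_floor below 0.012 m and contact force between the fingers and plaque above 0.5 N), for 0.1 s.
At the end, for the whole second after the job is handed in: Plaque released, at rest in the middle slot, arched end up: within 5 mm of the slot floor, 16 mm of its centre along and 9 mm across, upright and in line with the slot within 0.2 rad; both square tiles upright within 0.25 rad (x of plaque in the frame of slot_floor between -0.016 and 0.016 m and y of plaque in the frame of slot_floor between -0.009 and 0.009 m and angle between plaque's own z axis and vertical below 0.2 rad and z of plaque in the frame of slot_floor below 0.005 m and angle between the x axis of plaque and the y axis of rack, either way round below 0.2 rad and linear speed of plaque below 0.02 m/s and angle between each of tile_a, tile_b's own z axis and vertical below 0.25 rad); the robot touches nothing.
It fails at once if a square tile, the cup or the bottle pushed more than 30 mm from its place (distance of any of tile_a, tile_b, cup, bottle from where it was at the start of the episode above 0.03 m).
It fails at once if a square tile, the cup or the bottle tipped by more than 0.4 rad (angle between any of tile_a, tile_b, cup, bottle's own z axis and vertical above 0.4 rad).
It also fails if it takes over 48 s, if anything falls off the work surface, if the arm or the gripper's body presses on something with over 40 N, if the wrist force passes 120 N, or if a joint passes its speed limit or range.

## Working session

There is one attempt and no reset: what is moved stays moved. The work goes in short steps, Python scripts to look and compute and a tool call to move; the robot and the scene stay as the last step left them, time stands still between calls to the robot, and variables do not carry over. Pictures are saved under pics/ and viewed, at most 10 in all, crops included, and the job is handed in when it is done.

Besides the shell and the picture viewer there is one more tool, called after "Emit:" by a JSON object that holds its "op" and its "data", one argument or row to a line. step_arm: Moves the arm, as the interface text tells. Its arguments: {"type":"object","properties":{"motion":{"type":"array","items":{"type":"object","properties":{"grip":{"type":"number"},"dx":{"type":"number"},"dy":{"type":"number"},"dz":{"type":"number"},"spin":{"type":"number"}}}},"newtons":{"type":"number"}},"required":["motion"]}

```bash
ls; mkdir -p pics
cat > h.py <<'E'
import numpy as np, cv2
from scipy.spatial.transform import Rotation as R
from bench import ctrl, viewer, nets
def toolT(o):
    T=np.eye(4); T[:3,:3]=R.from_euler('xyz',o['tcp_rot'],degrees=True).as_matrix(); T[:3,3]=o['ee_pos']; return T
def camT(n):
    m=viewer.camera_model(n)
    return np.array(m['intrinsics']), (np.array(m['T']) if 'T' in m else toolT(ctrl.get_obs())@np.array(m['tool_from_camera']))
def cloud(n):
    K,T=camT(n); im,d=viewer.get_image(n)
    v,u=np.mgrid[:400,:640]
    P=np.stack([(u-K[0,2])/K[0,0]*d,(v-K[1,2])/K[1,1]*d,d],-1)@T[:3,:3].T+T[:3,3]
    P[d==0]=np.nan
    return im,P,T
E
python3 - <<'E'
from h import *
np.set_printoptions(precision=4,suppress=True)
print(ctrl.get_obs())
ims=[]
for n in ['top','side']:
    im,P,T=cloud(n); ims.append(im); np.savez(f'{n}.npz',im=im,P=P)
    print(n,'cam at',T[:3,3])
    for k in ['plaque','easel','rack','tile_a','cup','bottle']:
        for r in nets.search_frame(k,n)[:3]:
            print(k,round(r['conf'],2),T[:3,:3]@r['point']+T[:3,3])
cv2.imwrite('pics/a.png',ims[0]); cv2.imwrite('pics/b.png',ims[1])
E
```

```text
pics
{'time_s': 0.0, 'q': array([-57.3753,  14.652 ,   6.1308,  -0.0288, -81.5839, -16.3068]), 'joint_vel': array([ 0.0746, -0.0414, -0.0076, -0.0281, -0.0431,  0.0499]), 'tau': array([ -0.0001, -38.6625,  23.7942,   5.365 ,  -0.006 ,  -0.    ]), 'ee_pos': array([ 0.1545, -0.5273,  0.2304]), 'tcp_rot': array([ 179.8912,   -0.0021, -163.6863]), 'ft_force': array([ 0.2502,  0.3749, -0.4758]), 'torque': array([ 0.073 , -0.0129, -0.0438]), 'finger_force': 0.0, 'width': 0.08532787948981367}
top cam at [0.487  0.0147 1.2265]
plaque 0.89 [ 0.4962 -0.2717  0.0983]
easel 0.73 [ 0.502  -0.2246  0.0328]
rack 0.7 [0.5123 0.2602 0.0405]
tile_a 0.97 [0.5    0.3275 0.0925]
tile_a 0.64 [0.521  0.1863 0.1039]
cup 0.67 [0.54   0.001  0.0263]
bottle 0.65 [ 0.6151 -0.0092  0.0933]
side cam at [0.2103 0.8625 0.8021]
plaque 0.97 [ 0.4943 -0.2647  0.094 ]
easel 0.87 [ 0.4912 -0.2182  0.0127]
rack 0.87 [0.4968 0.2894 0.0371]
tile_a 0.69 [0.5231 0.1955 0.0759]
tile_a 0.67 [0.4883 0.339  0.0812]
bottle 0.8 [0.6116 0.0095 0.0675]
bottle 0.42 [ 0.4943 -0.2658  0.0919]
```

View pics/a.png

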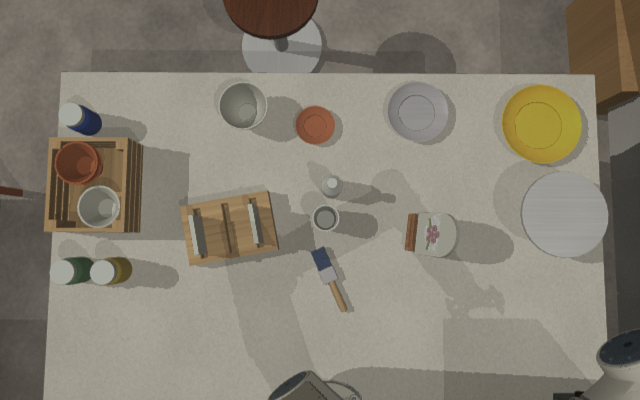

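View pics/b.png

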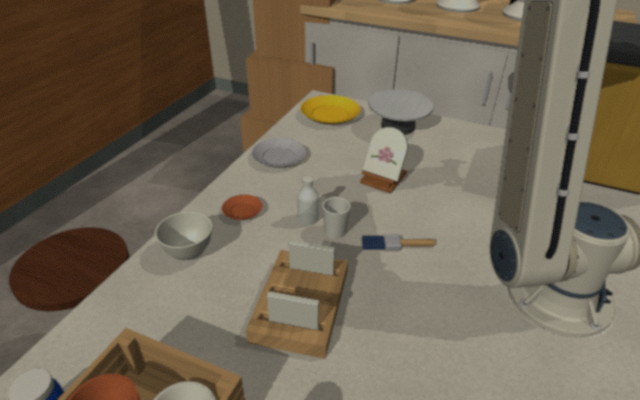

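The top view shows the plaque at px (436,235), leaning with its top towards image right (-y), and the easel ledge at (411,232). The rack is at (230,228), slightly turned, with its empty slot at (228,228). The side view agrees: plaque at (386,155), rack at (300,300). Next I'll fit the geometry.

```bash
cat > m.py <<'E'
from h import *
np.set_printoptions(precision=4,suppress=True)
def rackfit(P,m):
    Q=P[m]; Q=Q[np.isfinite(Q[:,0])]; Q=Q[abs(Q[:,2]-.04)<.006]
    r=cv2.minAreaRect((Q[:,:2]*1000).astype(np.float32)); return r,len(Q),Q[:,2].mean()
def plane(Q,it=5):
    for _ in range(it):
        c=np.median(Q,0); n=np.linalg.svd(Q-Q.mean(0),full_matrices=False)[2][2]; d=(Q-Q.mean(0))@n; Q=Q[abs(d)<max(.002,1.5*d.std())]
    return n,Q
if __name__=='__main__':
  for n in ['top','side']:
    im,P,T=cloud(n)
    m=nets.cut_out('rack',n)[0]['mask']; print(n,'rack',rackfit(P,m))
    for r in nets.cut_out('tile_a',n)[:2]:
        Q=P[r['mask']]; Q=Q[np.isfinite(Q[:,0])]; t=Q[(Q[:,2]>.095)&(Q[:,2]<.12)]; rr=cv2.minAreaRect((t[:,:2]*1000).astype(np.float32)); print(' tile',r['conf'],len(Q),rr,Q[:,2].max())
        nn,q=plane(Q[Q[:,2]>.05]); print('   n',nn,q.mean(0),len(q))
    m=nets.cut_out('plaque',n)[0]['mask']; Q=P[m]; Q=Q[np.isfinite(Q[:,0])]; nn,Q=plane(Q); nn*=np.sign(nn[2])
    w=np.cross([0,0,1],nn); w/=np.linalg.norm(w); up=np.cross(nn,w); c=Q.mean(0)
    a=(Q-c)@w; b=(Q-c)@up; print(' plaque n',nn,'tilt',np.degrees(np.arcsin(nn[2])),'yaw n',np.degrees(np.arctan2(nn[1],nn[0])),'c',c,len(Q))
    lo,hi=np.percentile(a,[1,99]); bl,bh=np.percentile(b,[.5,99.5]); print('  width',hi-lo,'height',bh-bl,'top mid',c+w*(lo+hi)/2+up*bh,'bottom mid',c+w*(lo+hi)/2+up*bl)
    e=P[nets.cut_out('easel',n)[0]['mask']]; e=e[np.isfinite(e[:,0])]; print('  easel y/z range',np.percentile(e,[2,98],axis=0))
    for k in ['cup','bottle']:
        r=nets.cut_out(k,n)
        if r: e=P[r[0]['mask']]; e=e[np.isfinite(e[:,0])]; print('  ',k,np.percentile(e,[2,98],axis=0).ravel())
E
python3 m.py
```

```text
top rack (((513.89501953125, 260.4178466796875), (159.88938903808594, 235.68408203125), 10.836811065673828), 3855, np.float64(0.0387919134672576))
 tile 0.81 404 ((521.856689453125, 185.4354248046875), (97.92731475830078, 13.196593284606934), 10.996971130371094) 0.11825891494918661
   n [-0.1809  0.9814 -0.0647] [0.5247 0.1809 0.0891] 167
 tile 0.63 512 ((494.33453369140625, 331.6335144042969), (99.03681945800781, 13.253217697143555), 11.188565254211426) 0.11510212937257158
   n [ 0.19   -0.9815  0.0245] [0.4953 0.3274 0.0834] 272
 plaque n [0.103  0.8577 0.5037] tilt 30.245600932452312 yaw n 83.15069306484907 c [ 0.4959 -0.2701  0.0965] 1163
  width 0.10411667929013825 height 0.138187695656403 top mid [ 0.4923 -0.3038  0.1545] bottom mid [ 0.5006 -0.2346  0.0351]
  easel y/z range [[ 0.4576 -0.2375  0.0011]
 [ 0.5512 -0.2107  0.0417]]
   cup [ 0.5092 -0.0247 -0.0009  0.5699  0.0343  0.0861]
   bottle [ 0.5959 -0.0323  0.0398  0.6449  0.0151  0.1311]
side rack (((511.3885498046875, 262.91259765625), (160.5260772705078, 235.16537475585938), 11.029861450195312), 3879, np.float64(0.039134051695534244))
 tile 0.82 1483 ((492.0048522949219, 334.9875183105469), (99.74247741699219, 14.58131217956543), 10.338811874389648) 0.11308593630387587
   n [ 0.1892 -0.9819 -0.0104] [0.4909 0.3391 0.0809] 965
 tile 0.79 1247 ((519.4674072265625, 188.06625366210938), (98.65966033935547, 14.736978530883789), 10.35777759552002) 0.11317231790243598
   n [-0.1871  0.9823  0.0086] [0.5193 0.1916 0.0806] 782
 plaque n [0.1012 0.8595 0.5011] tilt 30.071607287291233 yaw n 83.28265439806229 c [ 0.4935 -0.2663  0.0911] 894
  width 0.10676278147558785 height 0.1362044305158039 top mid [ 0.4912 -0.3021  0.153 ] bottom mid [ 0.4992 -0.2343  0.0351]
  easel y/z range [[ 0.4436 -0.3155  0.0006]
 [ 0.5478 -0.2087  0.0398]]
   cup [ 0.5046 -0.0279  0.0002  0.5687  0.0395  0.085 ]
   bottle [ 0.593  -0.0501 -0.0003  0.6478  0.0198  0.1292]
```

Emit:
{"op": "step_arm", "data": {
  "motion": [
    {"spin": 0.0855, "grip": 1},
    {"spin": 0.0855, "grip": 1},
    {"spin": 0.0855, "grip": 1},
    {"dx": -0.1285, "dy": 0.112, "grip": 1},
    {"dx": -0.1285, "dy": 0.112, "grip": 1}
  ],
  "newtons": 20
}}

```text
validation failed for argument at $.mo...
```

Emit:
{"op": "step_arm", "data": {
  "motion": [
    {"dx": -0.1285, "dy": 0.112, "grip": 1},
    {"dx": -0.1285, "dy": 0.112, "grip": 1},
    {"dx": -0.1285, "dy": 0.112, "grip": 1},
    {"dx": -0.1285, "dy": 0.112, "grip": 1},
    {"dx": -0.1285, "dy": 0.112, "grip": 1}
  ]
}}

```text
validation failed for argument at $.mo...
```

Emit:
{"op": "step_arm", "data": {
  "motion": [
    {"dx": 0, "dy": 0, "dz": 0, "spin": 0.0855, "grip": 1},
    {"dx": 0, "dy": 0, "dz": 0, "spin": 0.0855, "grip": 1},
    {"dx": 0, "dy": 0, "dz": 0, "spin": 0.0855, "grip": 1},
    {"dx": -0.1285, "dy": 0.112, "dz": 0, "spin": 0, "grip": 1},
    {"dx": -0.1285, "dy": 0.112, "dz": 0, "spin": 0, "grip": 1}
  ],
  "newtons": 20
}}

```text
time_s: 2.02
ee_pos: [0.2396, -0.4696, 0.2312]
tcp_rot: [180.0, -0.0, 173.1]
ft_force: [1.6, -0.5, -0.1]
width: 0.0853
finger_force: 0.0
```

Emit:
{"op": "step_arm", "data": {
  "motion": [
    {"dx": -0.1285, "dy": 0.112, "dz": 0, "spin": 0, "grip": 1},
    {"dx": -0.1285, "dy": 0.112, "dz": 0, "spin": 0, "grip": 1},
    {"dx": -0.1285, "dy": 0.112, "dz": 0, "spin": 0, "grip": 1},
    {"dx": -0.1285, "dy": 0.112, "dz": 0, "spin": 0, "grip": 1},
    {"dx": -0.1285, "dy": 0.112, "dz": 0, "spin": 0, "grip": 1}
  ]
}}

```text
time_s: 2.65
ee_pos: [0.4515, -0.325, 0.2315]
tcp_rot: [-180.0, 0.0, 173.2]
ft_force: [0.3, -0.2, -0.5]
width: 0.0857
finger_force: 0.0
```

Emit:
{"op": "step_arm", "data": {
  "motion": [
    {"dx": -0.1285, "dy": 0.112, "dz": 0, "spin": 0, "grip": 1},
    {"dx": 0, "dy": 0, "dz": 0, "spin": 0, "grip": 1},
    {"dx": 0, "dy": 0, "dz": 0, "spin": 0, "grip": 1},
    {"dx": 0, "dy": 0, "dz": 0, "spin": 0, "grip": 1},
    {"dx": 0, "dy": 0, "dz": 0, "spin": 0, "grip": 1}
  ]
}}

```text
time_s: 3.28
ee_pos: [0.4918, -0.2979, 0.2316]
tcp_rot: [-180.0, 0.0, 173.2]
ft_force: [0.8, -0.2, -0.0]
width: 0.0851
finger_force: 0.0
```

Run:
```python
from m import *
im,P,T=cloud('wrist'); cv2.imwrite('pics/w1.png',im); print(ctrl.get_obs()['ee_pos'])
Q=P[nets.cut_out('plaque','wrist')[0]['mask']]; Q=Q[np.isfinite(Q[:,0])]; nn,Q=plane(Q); nn*=np.sign(nn[2]); c=Q.mean(0)
w=np.cross([0,0,1],nn); w/=np.linalg.norm(w); up=np.cross(nn,w);a=(Q-c)@w; b=(Q-c)@up
print(nn,np.degrees(np.arctan2(nn[1],nn[0])),len(Q),np.percentile(a,[1,99]),np.percentile(b,[1,99]))
print('top mid',c+w*np.percentile(a,[1,99]).mean()+up*np.percentile(b,99.5)-.006*nn, 'up',up)
```

```text
[ 0.4919 -0.2978  0.2316]
[0.1008 0.8595 0.5012] 83.31365430486827 5579 [-0.0568  0.0496] [-0.0789  0.0565]
top mid [ 0.4934 -0.3075  0.1528] up [-0.0584 -0.4978  0.8653]
```

Emit:
{"op": "step_arm", "data": {
  "motion": [
    {"dx": -0.007, "dy": 0.0087, "dz": 0.13, "spin": 0, "grip": 1},
    {"dx": 0, "dy": 0, "dz": 0.13, "spin": 0, "grip": 1},
    {"dx": 0, "dy": 0, "dz": 0.135, "spin": 0, "grip": 1},
    {"dx": 0, "dy": 0, "dz": 0, "spin": 0, "grip": 1},
    {"dx": 0, "dy": 0, "dz": 0, "spin": 0, "grip": 0.45}
  ]
}}

```text
time_s: 4.0
ee_pos: [0.4957, -0.2957, 0.1147]
tcp_rot: [-179.9, 0.1, 173.2]
ft_force: [-0.3, -0.6, -0.4]
width: 0.0696
finger_force: 0.0
```

Emit:
{"op": "step_arm", "data": {
  "motion": [
    {"dx": 0, "dy": 0, "dz": 0, "spin": 0, "grip": 0.3},
    {"dx": 0, "dy": 0, "dz": 0, "spin": 0, "grip": 0.3},
    {"dx": 0, "dy": 0, "dz": 0, "spin": 0, "grip": 0},
    {"dx": 0, "dy": 0, "dz": 0, "spin": 0, "grip": 0},
    {"dx": 0, "dy": 0, "dz": 0, "spin": 0, "grip": 0}
  ]
}}

```text
time_s: 4.62
ee_pos: [0.4957, -0.295, 0.1147]
tcp_rot: [-180.0, 0.2, 173.2]
ft_force: [-0.7, 0.6, 6.4]
width: 0.0316
finger_force: 18.4
```

Emit:
{"op": "step_arm", "data": {
  "motion": [
    {"dx": 0, "dy": 0.02, "dz": -0.02, "spin": 0, "grip": 0},
    {"dx": 0, "dy": 0.02, "dz": -0.03, "spin": 0, "grip": 0},
    {"dx": 0, "dy": 0.02, "dz": -0.03, "spin": 0, "grip": 0},
    {"dx": 0, "dy": 0.02, "dz": -0.03, "spin": 0, "grip": 0},
    {"dx": 0, "dy": 0, "dz": 0, "spin": 0, "grip": 0}
  ]
}}

```text
time_s: 5.25
ee_pos: [0.4975, -0.2691, 0.146]
tcp_rot: [179.9, -0.1, 173.3]
ft_force: [-0.6, 5.4, 2.5]
width: 0.017
finger_force: 24.2
```

Emit:
{"op": "step_arm", "data": {
  "motion": [
    {"dx": 0, "dy": 0.02, "dz": -0.04, "spin": 0, "grip": 0},
    {"dx": 0, "dy": 0.02, "dz": -0.06, "spin": 0, "grip": 0},
    {"dx": 0, "dy": 0, "dz": -0.1, "spin": 0, "grip": 0},
    {"dx": 0, "dy": 0, "dz": 0, "spin": 0, "grip": 0},
    {"dx": 0, "dy": 0, "dz": 0, "spin": 0, "grip": 0}
  ],
  "newtons": 50
}}

```text
time_s: 5.88
ee_pos: [0.4984, -0.2588, 0.2045]
tcp_rot: [180.0, -0.1, 173.2]
ft_force: [-0.2, -0.4, -4.5]
width: 0.0116
finger_force: 49.5
```

```bash
cat > pl.py <<'E'
from m import *
o=ctrl.get_obs(); T0=toolT(o); print(o['ee_pos'],o['tcp_rot'],o['width'])
for n in ['top','side']:
    im,P,T=cloud(n); cv2.imwrite(f'pics/p_{n}_{o["time_s"]:.1f}.png',im)
    for r in nets.cut_out('plaque',n)[:1]:
        Q=P[r['mask']]; Q=Q[np.isfinite(Q[:,0])]
        L=(Q-T0[:3,3])@T0[:3,:3]; L=L[np.linalg.norm(L,axis=1)<.18]
        print(n,r['conf'],len(L),'tool-frame pct 1/50/99',np.percentile(L,[1,50,99],axis=0))
        nn,q=plane(L); print('  n(tool)',nn,len(q),q.mean(0))
E
python3 pl.py; ls pics
```

```text
[ 0.4984 -0.2588  0.2045] [179.9583  -0.1301 173.2175] 0.011563600160606901
top 0.65 90 tool-frame pct 1/50/99 [[ 0.0353 -0.0064 -0.0243]
 [ 0.0458  0.0041 -0.0008]
 [ 0.0553  0.0067  0.0409]]
  n(tool) [-0.096  -0.9922  0.0794] 53 [0.0464 0.0047 0.0079]
a.png
b.png
p_side_5.9.png
p_top_5.9.png
w1.pngTraceback (most recent call last):
  File "pl.py", line 8, in <module>
    print(n,r['conf'],len(L),'tool-frame pct 1/50/99',np.percentile(L,[1,50,99],axis=0))
                                                      ~~~~~~~~~~~~~^^^^^^^^^^^^^^^^^^^^
    return _quantile_unchecked(
        a, q, axis, out, overwrite_input, method, keepdims, weights)
    return _ureduce(a,
                    func=_quantile_ureduce_func,
    ...<5 lines>...
                    overwrite_input=overwrite_input,
                    method=method)
    r = func(a, **kwargs)
    result = _quantile(arr,
                       quantiles=q,
    ...<2 lines>...
                       out=out,
                       weights=wgt)
    slices_having_nans = np.isnan(arr[-1, ...])
                                  ~~~^^^^^^^^^
IndexError: index -1 is out of bounds for axis 0 with size 0
```

View pics/p_side_5.9.png

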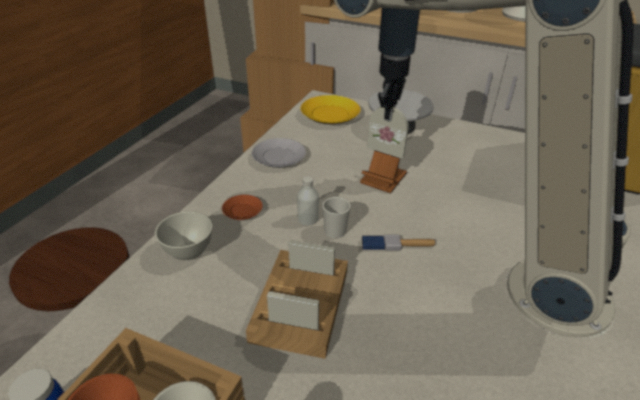

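Width reads 11.6 mm, so the plaque is gripped flat; it hangs upright at px (388,130). Now raising it and carrying it over.

Emit:
{"op": "step_arm", "data": {
  "motion": [
    {"dx": 0, "dy": 0, "dz": -0.13, "spin": 0, "grip": 0},
    {"dx": 0, "dy": 0, "dz": -0.13, "spin": 0, "grip": 0},
    {"dx": 0.01, "dy": 0.1, "dz": 0, "spin": 0, "grip": 0},
    {"dx": 0.016, "dy": 0.173, "dz": 0, "spin": 0, "grip": 0},
    {"dx": 0.016, "dy": 0.173, "dz": 0, "spin": 0, "grip": 0}
  ]
}}

```text
time_s: 6.7
ee_pos: [0.502, -0.1236, 0.2831]
tcp_rot: [-180.0, -0.1, 173.2]
ft_force: [2.0, 1.2, -3.3]
width: 0.0114
finger_force: 50.1
```

Emit:
{"op": "step_arm", "data": {
  "motion": [
    {"dx": 0.016, "dy": 0.173, "dz": 0, "spin": 0, "grip": 0},
    {"dx": 0.016, "dy": 0.173, "dz": 0, "spin": 0, "grip": 0},
    {"dx": 0.016, "dy": 0.173, "dz": 0, "spin": 0, "grip": 0},
    {"dx": 0.016, "dy": 0.173, "dz": 0, "spin": 0, "grip": 0},
    {"dx": 0.016, "dy": 0.173, "dz": 0, "spin": 0, "grip": 0}
  ]
}}

```text
time_s: 7.32
ee_pos: [0.5088, 0.1373, 0.2834]
tcp_rot: [-180.0, -0.0, 173.2]
ft_force: [0.9, 0.3, -3.3]
width: 0.0114
finger_force: 50.1
```

Emit:
{"op": "step_arm", "data": {
  "motion": [
    {"dx": 0.016, "dy": 0.173, "dz": 0, "spin": 0, "grip": 0},
    {"dx": 0.016, "dy": 0.173, "dz": 0, "spin": 0, "grip": 0},
    {"dx": 0, "dy": 0, "dz": 0, "spin": -0.0983, "grip": 0},
    {"dx": 0, "dy": 0, "dz": 0, "spin": -0.0983, "grip": 0},
    {"dx": 0, "dy": 0, "dz": 0, "spin": 0, "grip": 0}
  ]
}}

```text
time_s: 7.95
ee_pos: [0.5117, 0.2399, 0.2831]
tcp_rot: [-180.0, -0.1, -169.1]
ft_force: [0.0, -0.1, -3.8]
width: 0.0109
finger_force: 50.6
```

```bash
cat > pl.py <<'E'
from m import *
o=ctrl.get_obs(); T0=toolT(o); print(o['time_s'],o['ee_pos'],o['tcp_rot'])
for n in ['top','side','wrist']:
    im,P,T=cloud(n); cv2.imwrite(f'pics/q_{n}_{o["time_s"]:.1f}.png',im)
    r=nets.cut_out('rack',n)
    if r: print(n,'rack',r[0]['conf'],rackfit(P,r[0]['mask']))
    L=(P-T0[:3,3])@T0[:3,:3]
    for r in nets.cut_out('plaque',n)[:1]:
        l=L[r['mask']]; l=l[(abs(l[:,1])<.025)&(abs(l[:,0])<.08)&(l[:,2]>.02)&(l[:,2]<.13)]
        if len(l)<30: continue
        print(n,'plaque',r['conf'],len(l),'pct',np.percentile(l,[1,50,99],axis=0).round(4).tolist())
        nn,q=plane(l); print('   n(tool)',nn,len(q),q.mean(0))
        # lower body edges by row
        for z0 in (.03,.05,.07):
            s=l[abs(l[:,2]-z0)<.006]
            if len(s)>5: print('   z',z0,'x edges',np.percentile(s[:,0],[2,98]))
E
python3 pl.py
```

```text
7.95 [0.5117 0.2399 0.2831] [-179.966    -0.0637 -169.1442]
top rack 0.73 (((513.9645385742188, 260.0993957519531), (159.96975708007812, 235.37306213378906), 10.896186828613281), 2457, np.float64(0.038840501479554035))
top plaque 0.64 268 pct [[-0.0533, -0.0073, 0.0206], [0.0167, -0.0065, 0.0583], [0.0545, -0.0055, 0.1016]]
   n(tool) [ 0.0016 -1.      0.0032] 267 [ 0.0052 -0.0065  0.0593]
   z 0.03 x edges [-0.0516  0.0519]
   z 0.05 x edges [-0.0514  0.0524]
   z 0.07 x edges [-0.0502  0.0548]
side rack 0.57 (((511.72637939453125, 261.55523681640625), (160.73570251464844, 238.3178253173828), 10.847396850585938), 3974, np.float64(0.039127500994356176))
side plaque 0.7 1911 pct [[-0.0512, 0.0004, 0.0206], [0.0048, 0.0061, 0.058], [0.0568, 0.0117, 0.1024]]
   n(tool) [-0.0002  1.      0.0023] 1412 [0.0032 0.006  0.0639]
   z 0.03 x edges [-0.05    0.0565]
   z 0.05 x edges [-0.0495  0.0559]
   z 0.07 x edges [-0.0517  0.0563]
wrist rack 0.86 (((514.9107666015625, 261.979248046875), (160.54275512695312, 235.9043426513672), 10.933475494384766), 13645, np.float64(0.03993194212066937))
wrist plaque 0.61 400 pct [[-0.0022, -0.0048, 0.0216], [0.0539, 0.0037, 0.0384], [0.0545, 0.0111, 0.097]]
   n(tool) [ 0.1956  0.9803 -0.0279] 198 [0.0295 0.0062 0.0398]
   z 0.03 x edges [0.0023 0.0545]
   z 0.05 x edges [0.0157 0.0543]
   z 0.07 x edges [0.0536 0.0542]
```

View pics/q_wrist_8.0.png

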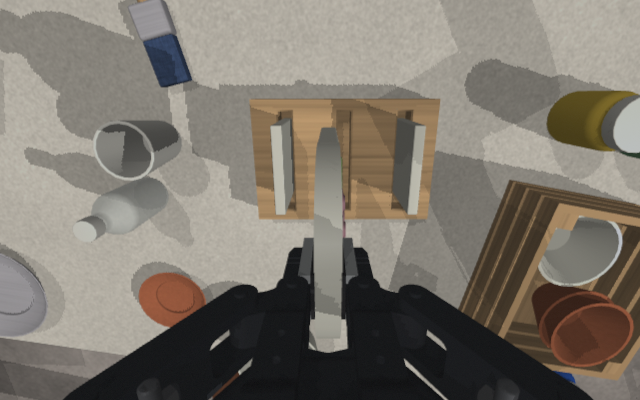

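Run:
```python
from m import *
c=np.array([.514,.2615]); a=np.radians(10.9); A=np.array([[np.cos(a),np.sin(a)],[-np.sin(a),np.cos(a)]])
for n in ['wrist','top','side']:
    im,P,T=cloud(n); X=(P[...,:2]-c)@A.T; z=P[...,2]
    top=(abs(z-.04)<.005)&(abs(X[...,0])<.055)&(abs(X[...,1])<.03)
    y=X[...,1][top]
    low=(z<.032)&(z>0)&(abs(X[...,0])<.055)&(abs(X[...,1])<.02); print(n,top.sum(),low.sum(), 'low y',np.percentile(X[...,1][low],[2,50,98]) if low.sum()>5 else '')
    for lo in np.arange(-.06,.06,.02):
        yy=X[...,1][top&(X[...,0]>lo)&(X[...,0]<lo+.02)]
        neg=yy[yy<-.001]; pos=yy[yy>.001]
        if len(neg)>5 and len(pos)>5: print('  x',round(lo,3),'edges',np.percentile(neg,97),np.percentile(pos,3))
```

```text
wrist 1504 736 low y [-0.0061  0.0036  0.0089]
  x -0.06 edges -0.008298614968298212 0.009435811401350774
top 222 113 low y [-0.0043  0.0015  0.0071]
side 492 231 low y [-0.0111 -0.0091 -0.0066]
  x -0.06 edges -0.008331340656802298 0.011275749624627103
```

The wrist picture shows the plaque vertical at (328,210) and the empty slot just to its right at (344,165), both tiles standing. Slot edges in the wrist cloud give the centre across to about 1 mm. Centring and lowering to above the mouth.

Emit:
{"op": "step_arm", "data": {
  "motion": [
    {"dx": -0.03, "dy": 0.0715, "dz": 0, "spin": 0, "grip": 0},
    {"dx": 0, "dy": 0, "dz": 0.12, "spin": 0, "grip": 0},
    {"dx": 0, "dy": 0, "dz": 0.15, "spin": 0, "grip": 0},
    {"dx": 0, "dy": 0, "dz": 0.13, "spin": 0, "grip": 0},
    {"dx": 0, "dy": 0, "dz": 0, "spin": 0, "grip": 0}
  ]
}}

```text
time_s: 9.18
ee_pos: [0.5146, 0.2614, 0.1606]
tcp_rot: [-179.8, -0.4, -169.1]
ft_force: [-0.2, 0.2, -2.9]
width: 0.0114
finger_force: 50.4
```

```bash
python3 pl.py
python3 - <<'E'
from h import *
im,P=cloud('side')[:2]; c=cv2.resize(im[210:370,220:380],None,fx=3.5,fy=3.5,interpolation=cv2.INTER_CUBIC); cv2.imwrite('pics/s2.png',c)
E
```

```text
9.175 [0.5146 0.2614 0.1606] [-179.8159   -0.399  -169.0946]
top rack 0.81 (((514.0578002929688, 260.4305114746094), (160.2076416015625, 236.17808532714844), 10.854924201965332), 2641, np.float64(0.03887033884316891))
side rack 0.62 (((511.7209777832031, 261.6172180175781), (160.61729431152344, 238.72213745117188), 10.865533828735352), 2824, np.float64(0.03902231177544168))
side plaque 0.66 1395 pct [[-0.0557, 0.0039, 0.0204], [0.0001, 0.008, 0.0553], [0.0524, 0.0132, 0.0963]]
   n(tool) [-0.0015  1.      0.0043] 1013 [-0.0008  0.0079  0.0605]
   z 0.03 x edges [-0.0528  0.0516]
   z 0.05 x edges [-0.0544  0.0517]
   z 0.07 x edges [-0.0544  0.0519]
wrist rack 0.71 (((514.717041015625, 262.1087646484375), (159.79547119140625, 235.85018920898438), 10.950481414794922), 25717, np.float64(0.03990320207159821))
wrist plaque 0.97 403 pct [[-0.042, -0.0115, 0.021], [0.0498, 0.0043, 0.05], [0.0511, 0.0162, 0.122]]
   n(tool) [-0.1829 -0.9823 -0.0407] 183 [0.0333 0.0067 0.0423]
   z 0.03 x edges [-0.0006  0.051 ]
   z 0.05 x edges [0.0149 0.0506]
   z 0.07 x edges [0.0496 0.0502]
```

View pics/s2.png

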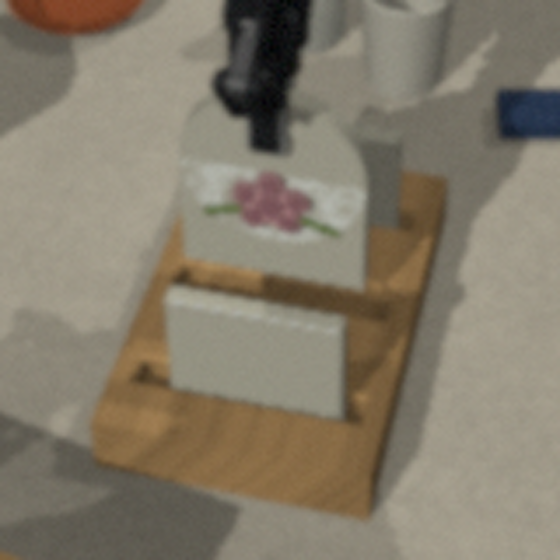

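The crop shows the plaque upright just above the middle slot (mouth at (290,290) in the crop), parallel to it, with the tiles undisturbed. The cameras agree the sideways error is under 1 mm. Lowering.

Emit:
{"op": "step_arm", "data": {
  "motion": [
    {"dx": 0, "dy": 0.001, "dz": 0.05, "spin": 0, "grip": 0},
    {"dx": 0, "dy": 0, "dz": 0.03, "spin": 0, "grip": 0},
    {"dx": 0, "dy": 0, "dz": 0.03, "spin": 0, "grip": 0},
    {"dx": 0, "dy": 0, "dz": 0.02, "spin": 0, "grip": 0},
    {"dx": 0, "dy": 0, "dz": 0, "spin": 0, "grip": 0}
  ]
}}

```text
time_s: 10.3
ee_pos: [0.5163, 0.2628, 0.1242]
tcp_rot: [-180.0, -0.1, -169.1]
ft_force: [0.6, 0.2, -3.3]
width: 0.0111
finger_force: 50.5
```

Emit:
{"op": "step_arm", "data": {
  "motion": [
    {"dx": 0, "dy": 0, "dz": 0.02, "spin": 0, "grip": 0},
    {"dx": 0, "dy": 0, "dz": 0.015, "spin": 0, "grip": 0},
    {"dx": 0, "dy": 0, "dz": 0.005, "spin": 0, "grip": 0},
    {"dx": 0, "dy": 0, "dz": 0, "spin": 0, "grip": 0},
    {"dx": 0, "dy": 0, "dz": 0, "spin": 0, "grip": 0}
  ]
}}

```text
time_s: 10.92
ee_pos: [0.5172, 0.2632, 0.1138]
tcp_rot: [180.0, 0.1, -169.1]
ft_force: [0.6, 0.6, 5.2]
width: 0.0113
finger_force: 51.9
```

Emit:
{"op": "step_arm", "data": {
  "motion": [
    {"dx": 0, "dy": 0, "dz": 0.007, "spin": 0, "grip": 0},
    {"dx": 0, "dy": 0, "dz": 0, "spin": 0, "grip": 0},
    {"dx": 0, "dy": 0, "dz": 0, "spin": 0, "grip": 0},
    {"dx": 0, "dy": 0, "dz": 0, "spin": 0, "grip": 0},
    {"dx": 0, "dy": 0, "dz": 0, "spin": 0, "grip": 0}
  ]
}}

```text
time_s: 11.55
ee_pos: [0.5176, 0.2635, 0.1136]
tcp_rot: [179.9, 0.2, -169.0]
ft_force: [-2.8, 0.1, 15.4]
width: 0.0112
finger_force: 53.5
```

Run:
```python
from m import *
im,P,T=cloud('side'); cv2.imwrite('pics/s3.png',cv2.resize(im[210:370,220:380],None,fx=3.5,fy=3.5,interpolation=cv2.INTER_CUBIC))
Q=P[nets.cut_out('plaque','side')[0]['mask']]; Q=Q[np.isfinite(Q[:,0])]; n,q=plane(Q)
print(n,q.mean(0),np.percentile(q,[.5,99.5],axis=0))
o=ctrl.get_obs();print(o['ee_pos'],o['ft_force'])
```

```text
[ 0.1897 -0.9818 -0.0092] [0.5102 0.2682 0.0891] [[0.4606 0.2577 0.0385]
 [0.5654 0.2795 0.145 ]]
[0.5176 0.2634 0.1136] [-3.7828 -0.7042 15.1176]
```

View pics/s3.png

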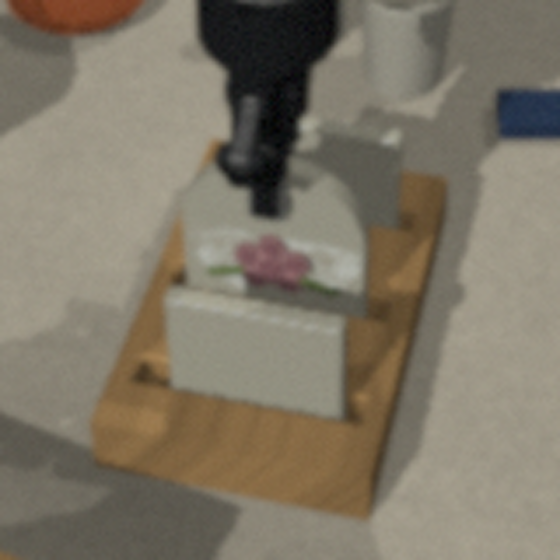

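The crop shows the plaque seated in the middle slot, upright, with both tiles unmoved. Force climbs with no further descent, and the top is at about 0.15 m, so it is on the floor. Releasing.

Emit:
{"op": "step_arm", "data": {
  "motion": [
    {"dx": 0, "dy": 0, "dz": -0.005, "spin": 0, "grip": 0},
    {"dx": 0, "dy": 0, "dz": 0, "spin": 0, "grip": 0.2},
    {"dx": 0, "dy": 0, "dz": 0, "spin": 0, "grip": 0.4},
    {"dx": 0, "dy": 0, "dz": 0, "spin": 0, "grip": 0.4},
    {"dx": 0, "dy": 0, "dz": 0, "spin": 0, "grip": 0.4}
  ],
  "newtons": 20
}}

```text
time_s: 12.28
ee_pos: [0.5164, 0.2629, 0.1119]
tcp_rot: [-180.0, -0.0, -169.1]
ft_force: [-0.6, 0.7, -0.4]
width: 0.0341
finger_force: 0.0
```

Emit:
{"op": "step_arm", "data": {
  "motion": [
    {"dx": 0, "dy": 0, "dz": -0.05, "spin": 0, "grip": 0.4},
    {"dx": 0, "dy": 0, "dz": -0.1, "spin": 0, "grip": 0.4},
    {"dx": 0, "dy": 0, "dz": -0.15, "spin": 0, "grip": 0.4},
    {"dx": 0, "dy": 0, "dz": -0.15, "spin": 0, "grip": 0.4},
    {"dx": 0, "dy": 0, "dz": 0, "spin": 0, "grip": 0.4}
  ]
}}

```text
time_s: 12.9
ee_pos: [0.5184, 0.2638, 0.2529]
tcp_rot: [179.8, 0.5, -169.1]
ft_force: [0.1, -0.3, -0.0]
width: 0.0344
finger_force: 0.0
```

Run:
```python
from m import *
c=np.array([.514,.2615]); a=np.radians(10.9); A=np.array([[np.cos(a),np.sin(a)],[-np.sin(a),np.cos(a)]])
for k in ['side','top']:
    im,P,T=cloud(k); cv2.imwrite(f'pics/f_{k}.png',cv2.resize(im[210:370,220:380],None,fx=3.5,fy=3.5,interpolation=cv2.INTER_CUBIC))
    X=(P[...,:2]-c)@A.T
    t=(P[...,2]>.045)&(P[...,2]<.2)&(abs(X[...,0])<.07)&(abs(X[...,1])<.03)
    p=np.c_[X[t],P[...,2][t]]; n,q=plane(p); print(k,len(p),'plane',n,q.mean(0),np.percentile(q,[1,99],axis=0).tolist())
    for r in nets.cut_out('tile_a',k)[:3]:
        Q=P[r['mask']]; Q=Q[np.isfinite(Q[:,0])]; print(r['conf'],plane(Q[Q[:,2]>.05])[0])
print(ctrl.get_obs()['ee_pos'],ctrl.get_obs()['width'])
```

```text
side 1888 plane [ 0.001  -1.     -0.0093] [0.0004 0.0074 0.0992] [[-0.05206518650836084, 0.00533306856955751, 0.04579265456607399], [0.054234532769494664, 0.009452343449431267, 0.14810734749202875]]
0.93 [ 0.1881 -0.9821 -0.0086]
0.61 [ 0.193  -0.9811 -0.0104]
top 376 plane [ 0.0009 -0.9999  0.0171] [-0.0072 -0.0051  0.0957] [[-0.050413543035797766, -0.0063402424898756065, 0.04650786397923638], [0.05651270416129336, -0.0024949656525014765, 0.1485250342083828]]
0.86 [-0.1849  0.9803 -0.0695]
0.52 [ 0.1822 -0.9829  0.0261]
[0.516  0.2627 0.2464] 0.03426003143845804
```

View pics/f_side.png

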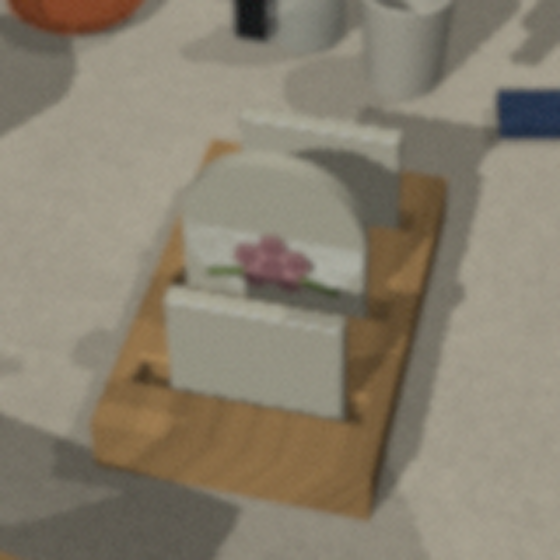

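The plaque stands free and upright in the middle slot at (275,230) in the crop, top at about 0.148–0.15 m. Both tiles are upright and the gripper is well clear.

```bash
python3 -c "
from bench import ctrl
print(ctrl.finish_job())"
```

```text
the job is handed in; nothing more can be done
None
```

The plaque is standing upright, arched end up, on the floor of the rack's middle slot and released; the tiles stayed upright, nothing else was touched, and I handed the job in at about 13 s (no verdict was returned).

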